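# Count ferrite rings through the gate of a counting tray

## Robot

A 6-joint arm with a two-finger parallel gripper is mounted at the origin on the work surface. World frame = base frame: x ahead of the robot, y to its left, z up, the work surface at z = 0. Lengths are in m, angles in rad, forces in N, time in s.
With the tool pointing down it reaches from about 0.4 to 0.825 m from the base axis. Payload 7 kg.
Tool frame: the origin (TCP) lies midway between the tips of the shut fingers; the grasp point (between the pads) lies 19 mm behind it; x points along the fingers, z is the direction in which the jaws open and shut, and the axes are right-handed (so a half turn about x gives the same grasp; the last joint's range is limited). The gripper opens to 88 mm and grips with 3 to 60 N. Pads are 19 mm wide; open, the fingers measure 130 mm over their backs; the gripper's body (78 mm by 193 mm) begins 47 mm behind the grasp point.
Start: joints at [1.584, 0.359, 0.012, 0, -1.224, -0.288], TCP at [0.183, 0.65, 0.227] pointing down, gripper open.
Joint ranges: [-3.07, 3.07], [-1.43, 2.12], [-1.02, 1.25], [-3.03, 1.67], [-3.05, -0], [-3.03, 3.03]. Speed limits (rad/s): [2.39, 2.39, 3.01, 3.14, 3.14, 3.14].

## Interface

Orientations are given as a 3x3 rotation matrix whose columns are the frame's x, y, z axes.
In Python, from station import manip gives the robot as it stands.
- The arm moves only by the tool drive_tool, never from a script. Its argument "steps" is text: rows parted by semicolons, each of 6 numbers parted by spaces: the shift along the tool's x, y, z in units of 30 mm (1.0 is 30 mm), then the turn, a rotation vector about the tool's x, y, z in degrees. A call has 1 to 12 rows; each row shifts and turns the commanded pose from where the row before left it, along the tool's axes as they then stand; what a row does not reach is not made up. A row lasts 1/12 s, in which the tool goes at most 41.7 mm and 7.16 degrees, less where a joint would pass 70% of its speed; a pose out of reach is approached as far as the arm can. A call is refused whole if a number of a shift passes 1 or a number of a turn 7.16, either way. A call with a gripper value outside its range is refused whole. "hand" is the closure, from 0 (fully open) to 1 (shut), set as the call begins (left out, the last holds). The fingers move at their own pace and stop on an object; "squeeze" is the grip in N (left out, the last holds). Time passes only in rows, so rows that do not move let the fingers close. It gives the time, the measured TCP pose, the force and the opening at its end, in the units of the state.
- manip.observe(): the state, without advancing time (a new reading comes with each control period).
- manip.read_camera(name): name is "side" or "top" or "wrist"; returns (picture, depth): 480x640x3 uint8, red, green, blue; 480x640 float32, m along the optical axis (not along the pixel's ray), 0 where there is no reading.
- manip.calibration(name): a dict with "vfov" (degrees; the focal length in pixels is half the picture's height over the tangent of half this angle, whatever the lens; pixels are square), "cx", "cy" (the principal point, pixels), "world_to_cam" (4x4, takes a point from world to camera coordinates); the wrist camera has in their place "hand_eye" (4x4, takes a point from camera to tool coordinates, whose origin is the TCP and whose axes are the tool frame's). Camera axes: x right, y up, looking along -z (the intrinsics and any distortion apply to the point x, -y, -z); pixel columns grow to the right and rows downward; lengths in m; the calibration is good to about 2 mm. A picture is of the moment at which its call begins: read the wrist's pose just before it. calibration takes no time and is no camera call.
- manip.hand_in(): hands the job in, once; it reports no verdict.
The state is a dict: "clock": time; "q": joint angles; "joint_vel": joint speeds; "effort": joint torques, N m; "tool_pos": TCP position; "tcp_rot": TCP orientation; "contact_force": force on the tool from outside, world axes, zero at the start; "torque": the same for the moment, N m; "opening": finger opening in m.
Only numpy, scipy, OpenCV 4.12 (cv2) and the standard library are available. Lean on these libraries where they do the work, as an engineer would, in place of code of your own. Each camera call takes 0.05 s, during which the arm holds its last target.

## Task

Count the three dark ferrite rings off the counting tray: with the fingertips, push them one at a time through the narrow gate into the drop slot, so that each falls into the catch box below before the next one follows. Ferrite chips easily, so slide the rings gently over the tray and never pinch, lift or press hard on them. Leave the yellow control knob on the tray, and the capacitor and the wire spool beside it, where they are.

Things in the scene. Friction and masses are not known exactly. Their poses are not given: they have to be found in the camera images.
- tray: counting tray: grey sheet-metal pan fixed to the bench, 272 mm long (own x -150 to +122) and 330 wide (y -165 to +165). Origin at bench level; x points from the open field, where the parts lie, to the gate, z up. Parts slide on a flat surface 70 mm above the origin. A 3 mm thick rim, and all strips on the surface, stand 14 mm above it. The surface ends in a straight edge at x = +60, in the gate
- gate (a point): middle of the gate, on the tray's surface at its straight edge (tray x +60, y 0, 70 mm up); axes as the tray's. The gate is the 38 mm gap between two straight guide strips, 3 mm thick, 14 mm high, which converge from tray (x -30, y +-162 mm) to (x +61, y +-20.7 mm). A ring pushed straight on falls as soon as its centre is a few mm past this edge
- slot (a point): centre of the drop slot's mouth, level with the tray's surface (tray x +89.5, y 0); axes as the tray's. The slot is 59 mm long (tray x 60 to 119), 38 mm wide, open from above, with upright cheeks 14 mm high. Below it is the blue plastic catch box, 58 mm long and 58 mm wide inside, its floor 4 mm above the bench
- ring1: dark grey ferrite ring core, flat ring lying on the tray, outer diameter 28 mm, hole 16 mm, 10 mm high, about 20 g; origin at the centre of its underside, z its axis
- ring2: second ferrite ring, the same as the first
- ring3: third ferrite ring, the same as the first
- ring1_mid (a point): centre of ring1, half way up (5 mm above its underside)
- ring2_mid (a point): centre of ring2, half way up (5 mm above its underside)
- ring3_mid (a point): centre of ring3, half way up (5 mm above its underside)
- knob: bystander: yellow control knob with a black pointer line, diameter 25 mm, 17 mm high, standing on the tray among the rings, loose; origin at the centre of its underside
- capacitor: bystander: blue can capacitor with a bright top, diameter 35 mm, 59 mm high, standing loose on the bench beside the tray; origin at the centre of its underside
- spool: bystander: spool of copper wire with white flanges, diameter 51 mm, 41 mm high, standing loose on the bench on the other side of the tray; origin at the centre of its underside
Mind the look-alikes: they are no part of the job. Leave any purple or red look-alike of the ring3 alone.

How it is judged:
On the way, in this order (a step that is already met when the one before it is completed fails the run):
1. a first ring is in the catch box (((x of ring1_mid in the frame of tray between 0.058 and 0.122 m and y of ring1_mid in the frame of tray between -0.031 and 0.031 m and z of ring1_mid in the frame of tray between 0 and 0.062 m) or (x of ring2_mid in the frame of tray between 0.058 and 0.122 m and y of ring2_mid in the frame of tray between -0.031 and 0.031 m and z of ring2_mid in the frame of tray between 0 and 0.062 m) or (x of ring3_mid in the frame of tray between 0.058 and 0.122 m and y of ring3_mid in the frame of tray between -0.031 and 0.031 m and z of ring3_mid in the frame of tray between 0 and 0.062 m))), for 0.2 s.
2. a second ring follows on its own ((((x of ring1_mid in the frame of tray between 0.058 and 0.122 m and y of ring1_mid in the frame of tray between -0.031 and 0.031 m and z of ring1_mid in the frame of tray between 0 and 0.062 m) and (x of ring2_mid in the frame of tray between 0.058 and 0.122 m and y of ring2_mid in the frame of tray between -0.031 and 0.031 m and z of ring2_mid in the frame of tray between 0 and 0.062 m)) or ((x of ring1_mid in the frame of tray between 0.058 and 0.122 m and y of ring1_mid in the frame of tray between -0.031 and 0.031 m and z of ring1_mid in the frame of tray between 0 and 0.062 m) and (x of ring3_mid in the frame of tray between 0.058 and 0.122 m and y of ring3_mid in the frame of tray between -0.031 and 0.031 m and z of ring3_mid in the frame of tray between 0 and 0.062 m)) or ((x of ring2_mid in the frame of tray between 0.058 and 0.122 m and y of ring2_mid in the frame of tray between -0.031 and 0.031 m and z of ring2_mid in the frame of tray between 0 and 0.062 m) and (x of ring3_mid in the frame of tray between 0.058 and 0.122 m and y of ring3_mid in the frame of tray between -0.031 and 0.031 m and z of ring3_mid in the frame of tray between 0 and 0.062 m)))), for 0.2 s.
3. the third ring follows on its own (x of ring1_mid in the frame of tray between 0.058 and 0.122 m and y of ring1_mid in the frame of tray between -0.031 and 0.031 m and z of ring1_mid in the frame of tray between 0 and 0.062 m and x of ring2_mid in the frame of tray between 0.058 and 0.122 m and y of ring2_mid in the frame of tray between -0.031 and 0.031 m and z of ring2_mid in the frame of tray between 0 and 0.062 m and x of ring3_mid in the frame of tray between 0.058 and 0.122 m and y of ring3_mid in the frame of tray between -0.031 and 0.031 m and z of ring3_mid in the frame of tray between 0 and 0.062 m), for 0.2 s.
At the end, for the whole second after the job is handed in: All three rings lie at rest in the catch box under the drop slot (each centre within the box and more than 8 mm below the tray's surface), having dropped in one after another; the knob is within 12 mm, the capacitor and the spool within 15 mm of where they stood, all upright (all of step 3 and linear speed of each of ring1, ring2, ring3 below 0.02 m/s and distance of knob from where it was at the start of the episode below 0.012 m and distance of each of capacitor, spool from where it was at the start of the episode below 0.015 m and angle between each of knob, capacitor, spool's own z axis and vertical below 0.3 rad); the robot touches nothing.
It fails at once if a ring is lifted: its centre rises more than 10 mm above where it lies on the tray (z of any of ring1_mid, ring2_mid, ring3_mid in the frame of tray above 0.085 m).
It fails at once if a ring is pinched or pressed by the fingers with more than 15 N (contact force between any of ring1, ring2, ring3 and the fingers above 15 N).
It fails at once if the knob is pushed more than 12 mm or tipped (distance of knob from where it was at the start of the episode above 0.012 m or angle between knob's own z axis and vertical above 0.5 rad).
It fails at once if the capacitor is pushed more than 15 mm or tipped (distance of capacitor from where it was at the start of the episode above 0.015 m or angle between capacitor's own z axis and vertical above 0.5 rad).
It fails at once if the spool is pushed more than 15 mm or tipped (distance of spool from where it was at the start of the episode above 0.015 m or angle between spool's own z axis and vertical above 0.5 rad).
It also fails if it takes over 72 s, if anything falls off the work surface, if the arm or the gripper's body presses on something with over 40 N, if the wrist force passes 120 N, or if a joint passes its speed limit or range.

## Working session

There is one attempt and no reset: what is moved stays moved. The work goes in short steps, Python scripts to look and compute and a tool call to move; the robot and the scene stay as the last step left them, time stands still between calls to the robot, and variables do not carry over. Pictures are saved under pics/ and viewed, and the job is handed in when it is done.

Besides the shell and the picture viewer there is one more tool, called in YAML: its name, and indented under it one key for each argument. drive_tool: Moves the arm, as the interface text tells. Its arguments: {"type":"object","properties":{"steps":{"type":"string"},"hand":{"type":"number"},"squeeze":{"type":"number"}},"required":["steps"]}

```bash
mkdir -p pics; ls
python3 - <<'E'
from station import manip
import cv2,numpy as np
s=manip.observe()
for k,v in s.items(): print(k,np.round(v,4).tolist())
for n in("side","top","wrist"):
    p,d=manip.read_camera(n); cv2.imwrite(f"pics/{n}0.png",p[:,:,::-1]); np.save(f"pics/{n}0d.npy",d)
    print(n,{k:np.round(v,4).tolist() for k,v in manip.calibration(n).items()}, (d>0).mean())
E
```

```text
pics
clock 0.0
q [1.5841, 0.3594, 0.0111, -0.0004, -1.2241, -0.2881]
joint_vel [-0.0004, 0.0015, -0.0014, 0.0004, 0.0014, 0.0015]
effort [0.0006, -58.2716, 29.3051, 6.9971, 0.007, -0.0002]
tool_pos [0.1831, 0.6492, 0.2256]
tcp_rot [[-0.0004, 0.9624, -0.2715], [-0.0016, -0.2715, -0.9624], [-1.0, 0.0001, 0.0017]]
contact_force [0.6165, 0.7389, 0.2087]
torque [-0.0054, 0.0133, -0.0141]
opening 0.0879
side {'vfov': 44.2882, 'cx': 327.4973, 'cy': 242.0663, 'world_to_cam': [[0.8453, -0.5343, -0.0072, -0.4415], [0.4088, 0.6379, 0.6526, -0.2815], [-0.3441, -0.5546, 0.7576, -0.8822], [0.0, 0.0, 0.0, 1.0]]} 0.99625
top {'vfov': 53.4129, 'cx': 315.0079, 'cy': 244.4329, 'world_to_cam': [[0.0141, -0.9999, -0.0088, 0.0237], [0.9806, 0.0121, 0.1958, -0.5339], [-0.1956, -0.0114, 0.9806, -0.8694], [0.0, 0.0, 0.0, 1.0]]} 0.9959147135416667
wrist {'vfov': 59.4846, 'cx': 312.6983, 'cy': 239.0881, 'hand_eye': [[-0.0008, 0.2749, -0.9615, -0.158], [-0.0007, 0.9615, 0.2749, 0.0741], [1.0, 0.0009, -0.0006, 0.0002], [0.0, 0.0, 0.0, 1.0]]} 0.9960807291666667
```

View pics/side0.png

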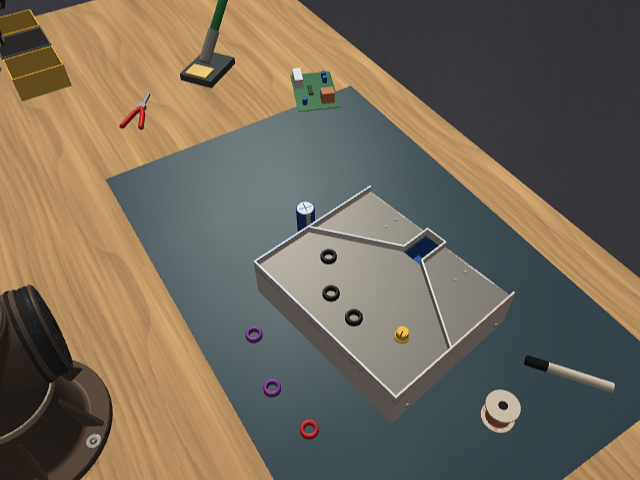

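View pics/top0.png

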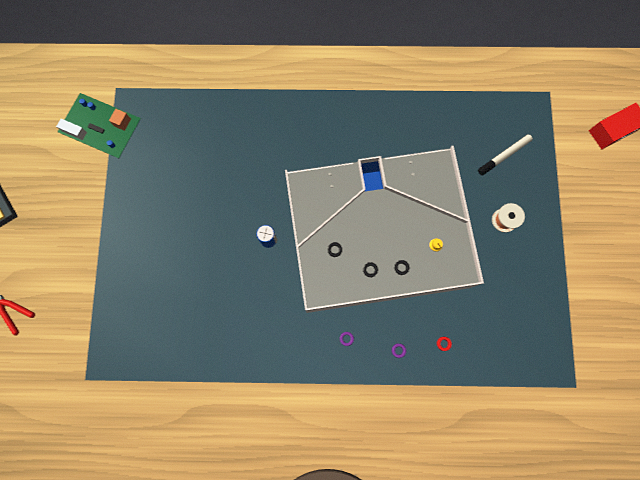

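View pics/wrist0.png

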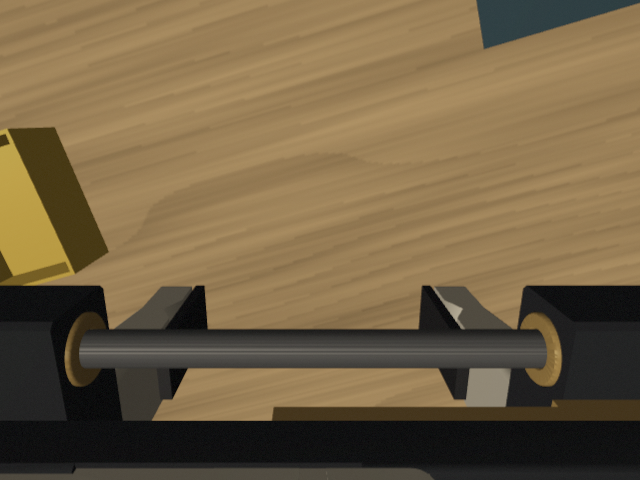

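```bash
cat > h.py <<'E'
import numpy as np,cv2
from station import manip
def K(c): return 240/np.tan(np.radians(c["vfov"])/2)
def ray(c,u,v,T=None):
    f=K(c); d=np.array([(u-c["cx"])/f,-(v-c["cy"])/f,-1.0])
    W=np.linalg.inv(c["world_to_cam"]) if T is None else T
    return W[:3,3],W[:3,:3]@d
def plane(c,u,v,z,T=None):
    o,d=ray(c,u,v,T); return o+d*(z-o[2])/d[2]
def proj(c,p):
    q=c["world_to_cam"]@np.append(p,1); f=K(c); return np.array([c["cx"]+f*q[0]/-q[2],c["cy"]-f*q[1]/-q[2]])
def cloud(c,d,T=None):
    f=K(c); v,u=np.mgrid[:480,:640]; X=np.stack([(u-c["cx"])/f*d,-(v-c["cy"])/f*d,-d],-1)
    W=np.linalg.inv(c["world_to_cam"]) if T is None else T
    return X@W[:3,:3].T+W[:3,3]
def tri(c1,p1,c2,p2):
    o1,d1=ray(c1,*p1);o2,d2=ray(c2,*p2)
    A=np.stack([d1,-d2],1); t=np.linalg.lstsq(A,o2-o1,rcond=None)[0]
    a=o1+d1*t[0];b=o2+d2*t[1]; return (a+b)/2,np.linalg.norm(a-b)
def masks(p):
    h=cv2.cvtColor(p,cv2.COLOR_RGB2HSV)
    return {"dark":(h[...,2]<75).astype(np.uint8),"yellow":((abs(h[...,0].astype(int)-25)<8)&(h[...,1]>180)&(h[...,2]>120)).astype(np.uint8)}
def blobs(m,lo=20,hi=2000):
    n,l,s,c=cv2.connectedComponentsWithStats(m); return [(np.round(c[i],1).tolist(),s[i].tolist()) for i in range(1,n) if lo<s[i,4]<hi]
E
python3 - <<'E'
from h import *
for n in("top","side"):
    c=manip.calibration(n); p=cv2.imread(f"pics/{n}0.png")[:,:,::-1]; d=np.load(f"pics/{n}0d.npy")
    P=cloud(c,d)
    print(n,{k:[b for b in blobs(m) ] for k,m in masks(p).items()})
    reg=(P[...,2]>.05)&(P[...,2]<.1)&(P[...,0]>.3)&(P[...,0]<.9)&(abs(P[...,1])<.45)
    m=reg.astype(np.uint8); nn,l,s,_=cv2.connectedComponentsWithStats(m); i=1+np.argmax(s[1:,4]); q=P[l==i]
    print(np.percentile(q[:,2],[5,50,95,99]), cv2.minAreaRect(q[:,:2].astype(np.float32)))
    cnt=max(cv2.findContours((l==i).astype(np.uint8),0,1)[0],key=cv2.contourArea)
    a=cv2.approxPolyDP(cnt,6,True)[:,0]; print(a.tolist()); print([np.round(plane(c,*x,.084),4).tolist() for x in a])
E
```

```text
top {'dark': [([92.7, 107.1], [89, 104, 7, 6, 23]), ([96.2, 128.3], [88, 124, 17, 10, 70]), ([370.0, 166.6], [362, 161, 17, 12, 164]), ([486.1, 167.6], [477, 160, 19, 16, 149]), ([6.9, 209.1], [0, 185, 17, 42, 195]), ([511.4, 215.0], [509, 212, 6, 7, 29]), ([269.0, 243.0], [260, 238, 16, 10, 78]), ([334.5, 249.2], [328, 242, 14, 15, 112]), ([401.4, 267.0], [395, 260, 14, 15, 115]), ([370.2, 269.4], [363, 262, 15, 15, 107]), ([332.5, 472.7], [297, 469, 64, 11, 107])], 'yellow': [([435.6, 244.2], [430, 239, 12, 12, 118])]}
[0.06713172 0.06992067 0.08199048 0.08516904] ((0.5671805739402771, -0.0951610803604126), (0.27320975065231323, 0.330962598323822), 9.338044166564941)
[[453, 146], [286, 170], [306, 310], [483, 283]]
[[0.7255, -0.2348, 0.084], [0.6729, 0.0884, 0.084], [0.4056, 0.0451, 0.084], [0.4591, -0.2783, 0.084]]
side {'dark': [([35.0, 5.3], [0, 0, 90, 16, 871]), ([211.0, 53.5], [180, 0, 55, 88, 817]), ([22.2, 42.5], [0, 28, 51, 32, 939]), ([323.6, 78.3], [321, 73, 6, 10, 34]), ([304.7, 101.7], [302, 99, 6, 6, 24]), ([312.2, 216.4], [310, 209, 5, 14, 49]), ([300.9, 220.8], [296,
[... 378 characters left out ...]
67, 382, 10, 7, 29]), ([97.8, 443.1], [72, 384, 41, 96, 458]), ([272.3, 393.6], [263, 388, 18, 9, 45]), ([502.8, 405.2], [498, 402, 10, 8, 57]), ([488.0, 416.6], [486, 411, 7, 13, 33]), ([314.7, 435.7], [310, 430, 9, 10, 21]), ([516.5, 433.8], [514, 430, 6, 10, 21])], 'yellow': [([23.6, 27.5], [3, 14, 36, 22, 80]), ([401.1, 337.8], [394, 331, 16, 12, 43])]}
[0.06589292 0.06956514 0.08214546 0.08472583] ((0.5659276247024536, -0.0937483012676239), (0.27594804763793945, 0.33390122652053833), 9.345760345458984)
[[369, 186], [254, 267], [394, 408], [503, 311], [514, 292]]
[[0.6709, 0.0892, 0.084], [0.4007, 0.0339, 0.084], [0.4481, -0.2899, 0.084], [0.686, -0.2519, 0.084], [0.726, -0.2344, 0.084]]
```

```bash
cat >> h.py <<'E'
TH=np.radians(9.34); R=np.array([[np.cos(TH),-np.sin(TH)],[np.sin(TH),np.cos(TH)]])
O=np.array([.5668,-.0947])+.014*R[:,0]
def tt(p): return R.T@(np.asarray(p)[:2]-O)
def tw(x,y): return O+R@np.array([x,y])
E
python3 - <<'E'
from h import *
ct,cs=[manip.calibration(n) for n in("top","side")]
for nm,a,b in[("A",(334.5,249.2),(328.1,256.5)),("B",(370.2,269.4),(330.7,293.2)),("C",(401.4,267),(353.4,317.5)),("knob",(435.8,244),(401.3,334.5)),("slot",(372,174),(424,248))]:
    p,e=tri(ct,a,cs,b); print(nm,p.round(4),round(e,4),"tray",tt(p).round(4),"planes.077",tt(plane(ct,*a,.077)).round(4),tt(plane(cs,*b,.077)).round(4))
for n,c in(("top",ct),("side",cs)):
  for x,y,z in[(60,19,70),(60,-19,70),(60,20.7,84),(60,-20.7,84),(-30,162,84),(-30,-162,84),(122,22,84),(122,-22,84)]:
    print(n,x,y,z,proj(c,[*tw(x/1e3,y/1e3),z/1e3]).round(1))
img=np.hstack([cv2.resize(cv2.imread("pics/top0.png")[140:320,275:500],None,fx=3,fy=3,interpolation=cv2.INTER_CUBIC)]);cv2.imwrite("pics/top0z.png",img)
E
```

```text
A [ 0.5204 -0.0063  0.074 ] 0.0003 tray [-0.0454  0.0948] planes.077 [-0.0458  0.0949] [-0.0472  0.093 ]
B [ 0.483  -0.0732  0.0739] 0.0002 tray [-0.0932  0.0349] planes.077 [-0.0935  0.0352] [-0.0948  0.0333]
C [ 0.4881 -0.1314  0.0736] 0.0005 tray [-0.0976 -0.0234] planes.077 [-0.0978 -0.0229] [-0.0995 -0.0249]
knob [ 0.5324 -0.1968  0.0744] 0.001 tray [-0.0645 -0.0951] planes.077 [-0.0645 -0.0947] [-0.0664 -0.0959]
slot [ 0.6703 -0.0783  0.0726] 0.0008 tray [ 0.0908 -0.0006] planes.077 [ 0.0897 -0.0001] [ 0.0872 -0.0026]
top 60 19 70 [364.5 191.1]
top 60 -19 70 [383.9 188.2]
top 60 20.7 84 [364.3 189. ]
top 60 -20.7 84 [385.7 185.8]
top -30 162 84 [297.8 245.6]
top -30 -162 84 [468.3 220.2]
top 122 22 84 [358.3 158.7]
top 122 -22 84 [380.7 155.4]
side 60 19 70 [403.4 251.6]
side 60 -19 70 [419.8 264.4]
side 60 20.7 84 [403.4 245.7]
side 60 -20.7 84 [421.5 259.8]
side -30 162 84 [309.2 226.3]
side -30 -162 84 [451.1 346.4]
side 122 22 84 [427.4 227.2]
side 122 -22 84 [446.7 241.4]
```

View pics/top0z.png

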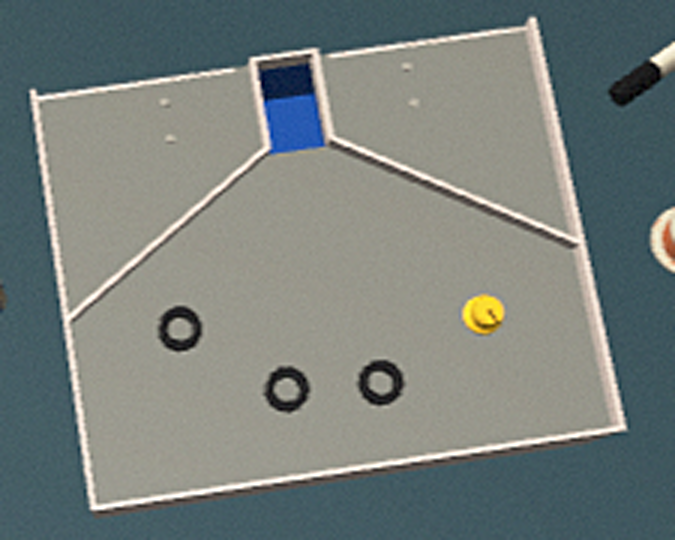

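```bash
cat >> h.py <<'E'
from scipy.spatial.transform import Rotation as Ro
def yaw(Rm): return np.degrees(np.arctan2(Rm[1,1],Rm[0,1]))
def rows(wps,off=(0,0,0)):
    """wps: list of (tray x mm, tray y mm, z mm, heading deg in tray, nrows); prints rows from present pose"""
    s=manip.observe(); p=np.array(s["tool_pos"])+off; y=yaw(np.array(s["tcp_rot"])); out=[]
    for x,yy,z,h,n in wps:
        g=np.array([*tw(x/1e3,yy/1e3),z/1e3]); gy=h+9.34; p0,y0=p.copy(),y
        for i in range(n):
            q=p0+(g-p0)*(i+1)/n; dy=(gy-y0)/n
            c,sn=np.cos(np.radians(y)),np.sin(np.radians(y))
            d=(q-p)/.03; r=np.round([-d[2],c*d[0]+sn*d[1],sn*d[0]-c*d[1]],2); t=round(-dy,1)
            out.append((r,t)); 
            p=p+.03*np.array([c*r[1]+sn*r[2],sn*r[1]-c*r[2],-r[0]]); y-=t
    for k in range(0,len(out),12): print("; ".join("%g %g %g %g 0 0"%(*(r+0.),t) for r,t in out[k:k+12])); print()
    print("end tray",(tt(p)*1e3).round(1),p.round(4),"yaw",round(y-9.34,1))
def st():
    s=manip.observe(); p=np.array(s["tool_pos"]); print(round(s["clock"],2),"tray mm",(tt(p)*1e3).round(1),"z",round(p[2]*1e3,1),"head",round(yaw(np.array(s["tcp_rot"]))-9.34,1),"open",s["opening"],"F",np.round(s["contact_force"],1),"q",np.round(s["q"],2))
E
python3 -c "
from h import *
rows([(-66,127,130,-57,28)])"
```

```text
0.11 0.56 0.62 1.1 0 0; 0.12 0.57 0.6 1.1 0 0; 0.11 0.58 0.6 1.1 0 0; 0.12 0.6 0.59 1.1 0 0; 0.11 0.6 0.57 1.1 0 0; 0.11 0.62 0.56 1.1 0 0; 0.12 0.63 0.55 1.1 0 0; 0.11 0.64 0.54 1.1 0 0; 0.12 0.64 0.52 1.1 0 0; 0.11 0.66 0.51 1.1 0 0; 0.11 0.67 0.5 1.1 0 0; 0.12 0.68 0.49 1.1 0 0

0.11 0.68 0.47 1.1 0 0; 0.12 0.7 0.46 1.1 0 0; 0.11 0.7 0.45 1.1 0 0; 0.12 0.71 0.43 1.1 0 0; 0.11 0.72 0.42 1.1 0 0; 0.11 0.73 0.41 1.1 0 0; 0.12 0.74 0.39 1.1 0 0; 0.11 0.74 0.38 1.1 0 0; 0.12 0.75 0.36 1.1 0 0; 0.11 0.76 0.35 1.1 0 0; 0.11 0.76 0.33 1.1 0 0; 0.12 0.77 0.32 1.1 0 0

0.11 0.78 0.31 1.1 0 0; 0.12 0.78 0.29 1.1 0 0; 0.11 0.79 0.27 1.1 0 0; 0.11 0.79 0.26 1.1 0 0

end tray [-66.1 127.1] [0.4948 0.0222 0.1301] yaw -55.9
```

drive_tool:
  steps: "0.11 0.56 0.62 1.1 0 0; 0.12 0.57 0.6 1.1 0 0; 0.11 0.58 0.6 1.1 0 0; 0.12 0.6 0.59 1.1 0 0; 0.11 0.6 0.57 1.1 0 0; 0.11 0.62 0.56 1.1 0 0; 0.12 0.63 0.55 1.1 0 0; 0.11 0.64 0.54 1.1 0 0; 0.12 0.64 0.52 1.1 0 0; 0.11 0.66 0.51 1.1 0 0; 0.11 0.67 0.5 1.1 0 0; 0.12 0.68 0.49 1.1 0 0"
  hand: 0.84

```text
clock: 1.15
tool_pos: [0.3172, 0.3796, 0.1853]
tcp_rot: [[-0.0, 0.875, -0.485], [-0.0, -0.485, -0.875], [-1.0, -0.0, 0.0]]
contact_force: [-0.0, 0.9, 0.6]
opening: 0.0161
```

drive_tool:
  steps: "0.11 0.68 0.47 1.1 0 0; 0.12 0.7 0.46 1.1 0 0; 0.11 0.7 0.45 1.1 0 0; 0.12 0.71 0.43 1.1 0 0; 0.11 0.72 0.42 1.1 0 0; 0.11 0.73 0.41 1.1 0 0; 0.12 0.74 0.39 1.1 0 0; 0.11 0.74 0.38 1.1 0 0; 0.12 0.75 0.36 1.1 0 0; 0.11 0.76 0.35 1.1 0 0; 0.11 0.76 0.33 1.1 0 0; 0.12 0.77 0.32 1.1 0 0"

```text
clock: 2.15
tool_pos: [0.4508, 0.1111, 0.1443]
tcp_rot: [[0.0, 0.741, -0.672], [0.0, -0.672, -0.741], [-1.0, 0.0, -0.0]]
contact_force: [0.6, 0.6, -0.6]
opening: 0.0143
```

drive_tool:
  steps: "0.11 0.78 0.31 1.1 0 0; 0.12 0.78 0.29 1.1 0 0; 0.11 0.79 0.27 1.1 0 0; 0.11 0.79 0.26 1.1 0 0; 0 0 0 1 0 0; 0 0 0 0 0 0"

```text
clock: 2.65
tool_pos: [0.4949, 0.0214, 0.1303]
tcp_rot: [[-0.001, 0.672, -0.74], [-0.0, -0.74, -0.672], [-1.0, -0.0, 0.001]]
contact_force: [-0.1, -0.1, -0.3]
opening: 0.0142
```

Run:
```python
from h import *
st()
for n in("side","wrist"):
    p,d=manip.read_camera(n); cv2.imwrite(f"pics/{n}1.png",p[:,:,::-1]); np.save(f"pics/{n}1d.npy",d)
```

```text
2.65 tray mm [-66.1 126.2] z 130.3 head -57.1 open 0.014178944244086078 F [-0.1 -0.1 -0.3] q [ 0.44  0.15 -0.51 -0.   -0.91  0.3 ]
```

View pics/side1.png

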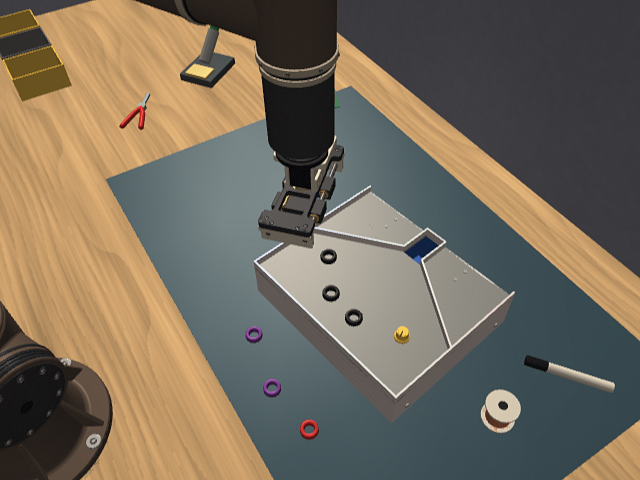

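View pics/wrist1.png

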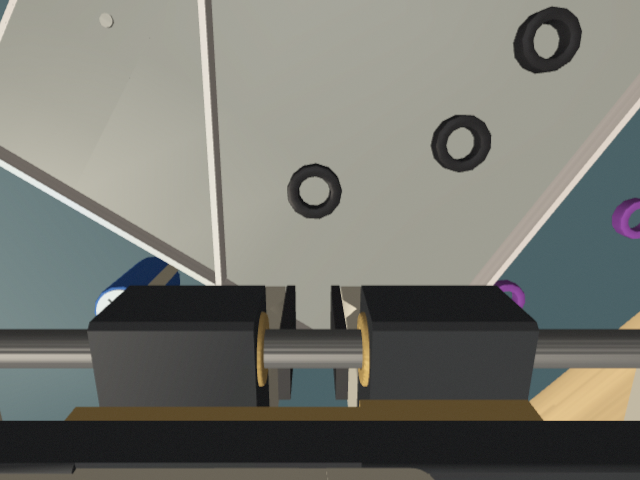

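```bash
cat >> h.py <<'E'
def wristT():
    s=manip.observe(); T=np.eye(4);T[:3,:3]=s["tcp_rot"];T[:3,3]=s["tool_pos"]; return T@np.array(manip.calibration("wrist")["hand_eye"])
def wlook(name):
    T=wristT(); st(); p,d=manip.read_camera("wrist"); cv2.imwrite(f"pics/{name}.png",p[:,:,::-1]); np.save(f"pics/{name}d.npy",d)
    wrings(p,T)
def wrings(p,T):
    c=manip.calibration("wrist"); m=masks(p)["dark"].copy(); m[284:]=0
    for ct in cv2.findContours(m,cv2.RETR_EXTERNAL,1)[0]:
        x,y,w,h=cv2.boundingRect(ct)
        if cv2.contourArea(ct)<300 or y+h>=283: continue
        (u,v),_,_=cv2.fitEllipse(ct); print("ring px",round(u),round(v),w,h,"tray mm",(tt(plane(c,u,v,.076,T))*1e3).round(1))
def tlook(name):
    p,d=manip.read_camera("top"); cv2.imwrite(f"pics/{name}.png",cv2.resize(p[140:320,275:500,::-1],None,fx=3,fy=3,interpolation=cv2.INTER_CUBIC))
    c=manip.calibration("top")
    for ct in cv2.findContours(masks(p)["dark"],cv2.RETR_EXTERNAL,1)[0]:
        x,y,w,h=cv2.boundingRect(ct); u,v=x+(w-1)/2,y+(h-1)/2
        if 11<w<19 and 11<h<19: print("ring?",u,v,(tt(plane(c,u,v,.076))*1e3).round(1))
E
python3 - <<'E'
from h import *
wrings(cv2.imread("pics/wrist1.png")[:,:,::-1],wristT())
print("to go")
rows([(-66,126,74,-57,8)])
E
```

```text
ring px 315 191 54 54 tray mm [-45.9  94. ]
ring px 461 143 60 57 tray mm [-93.4  34.5]
ring px 547 40 68 66 tray mm [-97.8 -23.9]
to go
0.24 0.01 0 0 0 0; 0.23 0 0.01 0 0 0; 0.24 0.01 0 0 0 0; 0.24 0 0 0 0 0; 0.23 0.01 0.01 0 0 0; 0.24 0 0 0 0 0; 0.24 0.01 0 0 0 0; 0.23 0 0 0 0 0

end tray [-65.9 126.1] [0.4951 0.0213 0.0741] yaw -56.9
```

drive_tool:
  steps: "0.24 0 0 0 0 0; 0.24 0 0 0 0 0; 0.24 0 0 0 0 0; 0.24 0 0 0 0 0; 0.24 0 0 0 0 0; 0.24 0 0 0 0 0; 0.24 0 0 0 0 0; 0.2 0 0 0 0 0; 0 0 0 0 0 0"

```text
clock: 3.5
tool_pos: [0.4941, 0.0223, 0.073]
tcp_rot: [[-0.002, 0.675, -0.738], [-0.001, -0.738, -0.675], [-1.0, -0.001, 0.002]]
contact_force: [-0.7, 0.3, 0.1]
opening: 0.0144
```

```bash
cat >> h.py <<'E'
def push(wps,D=21.6,**k):
    """ring waypoints (x,y,heading,n); D TCP to ring centre"""
    rows([(x-D*np.cos(np.radians(h)),y-D*np.sin(np.radians(h)),74,h,n) for x,y,h,n in wps],**k)
E
python3 - <<'E'
from h import *
wlook("w2")
push([(-46.9,96.1,-57,6),(-43.7,91.1,-57,2),(0,24,-57,13),(10,11,-45,3),(20,4,-25,3),(32,0,-8,3),(42,0,0,3),(66,0,0,8)])
E
```

```text
3.5 tray mm [-66.7 127.2] z 73.0 head -56.9 open 0.0143565611651663 F [-0.7  0.3  0.1] q [ 0.44  0.23 -0.58 -0.   -0.77  0.3 ]
ring px 315 214 73 73 tray mm [-45.9  93.4]
ring px 514 150 85 78 tray mm [-93.4  34.1]
ring px 613 27 51 55 tray mm [-94.8 -14.9]
0 0.08 0 0 0 0; 0 0.09 0.01 0 0 0; -0.01 0.08 0 0 0 0; 0 0.09 0.01 0 0 0; 0 0.08 0 0 0 0; 0 0.08 0 0 0 0; 0 0.1 0 0.1 0 0; 0 0.1 0.01 0.1 0 0; 0 0.21 0 -0 0 0; 0 0.2 0 -0 0 0; 0 0.21 0 -0 0 0; 0 0.2 0 -0 0 0

0 0.21 0 -0 0 0; 0 0.2 -0.01 -0 0 0; 0 0.21 0 -0 0 0; 0 0.2 0 -0 0 0; 0 0.21 0 -0 0 0; 0 0.2 0 -0 0 0; 0 0.21 0 -0 0 0; 0 0.2 0 -0 0 0; 0 0.21 0 -0 0 0; 0 0.19 0.03 -4 0 0; 0 0.18 0.05 -4 0 0; 0 0.18 0.06 -4 0 0

0 0.15 0.06 -6.7 0 0; 0 0.14 0.07 -6.7 0 0; 0 0.13 0.1 -6.7 0 0; 0 0.15 0.05 -5.7 0 0; 0 0.14 0.07 -5.7 0 0; 0 0.14 0.08 -5.7 0 0; 0 0.11 0.02 -2.6 0 0; 0 0.11 0.02 -2.6 0 0; 0 0.11 0.03 -2.6 0 0; 0 0.1 0 -0 0 0; 0 0.1 0 -0 0 0; 0 0.1 0 -0 0 0

0 0.1 0 -0 0 0; 0 0.1 0 -0 0 0; 0 0.1 0 -0 0 0; 0 0.1 0 -0 0 0; 0 0.1 0 -0 0 0

end tray [44.3  0. ] [ 0.6243 -0.0852  0.074 ] yaw -0.1
```

View pics/w2.png

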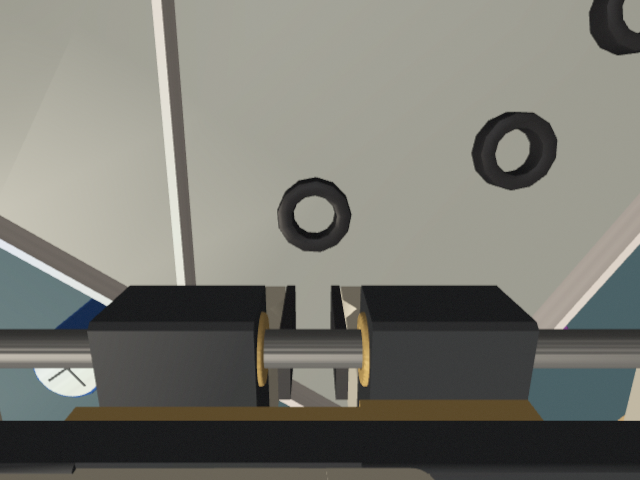

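drive_tool:
  steps: "0 0.08 0 0 0 0; 0 0.08 0 0 0 0; 0 0.08 0 0 0 0; 0 0.08 0 0 0 0; 0 0.08 0 0 0 0; 0 0.1 0 0 0 0; 0 0.1 0 0 0 0; 0 0.1 0 0 0 0; 0 0.15 0 0 0 0; 0 0.2 0 0 0 0; 0 0.2 0 0 0 0; 0 0.2 0 0 0 0"

```text
clock: 4.55
tool_pos: [0.5248, -0.01, 0.0745]
tcp_rot: [[0.0, 0.675, -0.738], [-0.0, -0.738, -0.675], [-1.0, 0.0, -0.0]]
contact_force: [-0.2, 0.2, -0.2]
opening: 0.0139
```

Run:
```python
from h import *
wlook("w3")
```

```text
4.55 tray mm [-41.7  90.4] z 74.5 head -56.9 open 0.013918901578324882 F [-0.2  0.2 -0.2] q [ 0.36  0.27 -0.51  0.   -0.79  0.39]
ring px 607 144 72 78 tray mm [-95.9 -23.2]
```

View pics/w3.png

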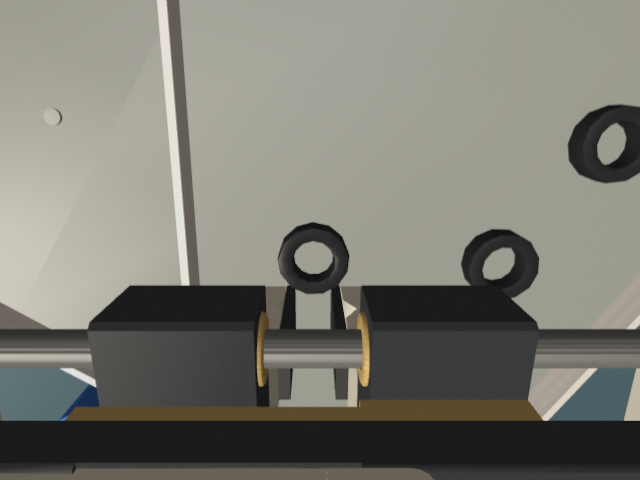

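Run:
```python
from h import *
r=tt(plane(manip.calibration("wrist"),313.5,258,.076,wristT()))*1e3; print(r)
t=tt(manip.observe()["tool_pos"])*1e3; print(np.linalg.norm(r-t))
D=np.linalg.norm(r-t)
push([(0,24,-57,10),(10,11,-45,3),(20,4,-25,3),(32,0,-8,3),(42,0,0,3)],D=D)
```

```text
[-29.70052573  71.30345103]
21.79448812145985
0 0.19 0.01 0 0 0; 0 0.18 0 0 0 0; 0 0.19 0.01 0 0 0; 0.01 0.18 0 0 0 0; 0 0.19 0.01 0 0 0; 0 0.19 0 0 0 0; 0 0.18 0.01 0 0 0; 0 0.19 0 0 0 0; 0 0.19 0.01 0 0 0; 0.01 0.18 0 0 0 0; 0 0.19 0.04 -4 0 0; 0 0.18 0.05 -4 0 0

0 0.18 0.06 -4 0 0; 0 0.15 0.06 -6.6 0 0; 0 0.14 0.07 -6.6 0 0; 0 0.13 0.1 -6.6 0 0; 0 0.15 0.05 -5.7 0 0; 0 0.15 0.07 -5.7 0 0; 0 0.13 0.08 -5.7 0 0; 0 0.11 0.02 -2.7 0 0; 0 0.12 0.02 -2.7 0 0; 0 0.11 0.03 -2.7 0 0

end tray [20.3  0.1] [ 0.6006 -0.089   0.0739] yaw 0.1
```

drive_tool:
  steps: "0 0.1 0 0 0 0; 0 0.18 0 0 0 0; 0 0.2 0.01 0 0 0; 0 0.2 0 0 0 0; 0 0.2 0.01 0 0 0; 0 0.2 0 0 0 0; 0 0.2 0.01 0 0 0; 0 0.2 0 0 0 0; 0 0.2 0.01 0 0 0; 0.02 0.18 0 0 0 0; 0 0.19 0.04 -4 0 0; 0 0.18 0.05 -4 0 0"

```text
clock: 5.6
tool_pos: [0.5673, -0.0617, 0.0738]
tcp_rot: [[-0.0, 0.773, -0.634], [0.0, -0.634, -0.773], [-1.0, -0.0, 0.0]]
contact_force: [-1.1, 0.5, 0.4]
opening: 0.0141
```

drive_tool:
  steps: "0 0.18 0.06 -4 0 0; 0 0.15 0.06 -6.6 0 0; 0 0.14 0.07 -6.6 0 0; 0 0.13 0.1 -6.6 0 0; 0 0.15 0.05 -5.7 0 0; 0 0.15 0.07 -5.7 0 0; 0 0.13 0.08 -5.7 0 0; 0 0.11 0.02 -2.7 0 0; 0 0.12 0.02 -2.7 0 0; 0 0.11 0.03 -2.7 0 0"

```text
clock: 6.43
tool_pos: [0.5999, -0.0884, 0.0738]
tcp_rot: [[-0.0, 0.986, 0.166], [-0.0, 0.166, -0.986], [-1.0, -0.0, 0.0]]
contact_force: [-0.7, 0.2, 0.7]
opening: 0.0141
```

Run:
```python
from h import *
wlook("w4")
p,d=manip.read_camera("side"); cv2.imwrite("pics/s4.png",cv2.resize(p[180:420,230:550,::-1],None,fx=2.5,fy=2.5,interpolation=cv2.INTER_CUBIC))
push([(62,0,0,7),(68,0,0,2)],D=21.8)
```

```text
6.43 tray mm [19.7  0.9] z 73.8 head 0.2 open 0.014065516859296584 F [-0.7  0.2  0.7] q [ 0.18  0.38 -0.33  0.   -0.85  1.56]
ring px 314 57 105 21 tray mm [114.1   0.5]
0 0.1 0 0 0 0; 0 0.09 0.01 0 0 0; 0 0.1 0 0 0 0; 0 0.09 0.01 0 0 0; -0.01 0.1 0 0 0 0; 0 0.1 0.01 0 0 0; 0 0.09 0 0 0 0; 0 0.1 0 0.1 0 0; 0 0.1 0 0.1 0 0

end tray [46.1  0.1] [ 0.6261 -0.0848  0.0741] yaw -0.0
```

View pics/w4.png

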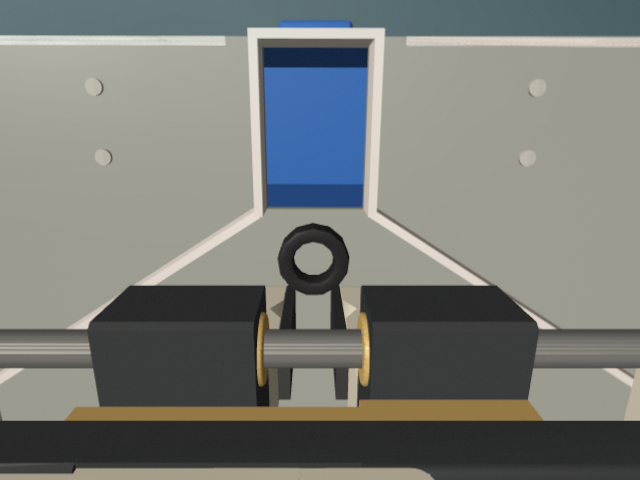

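View pics/s4.png

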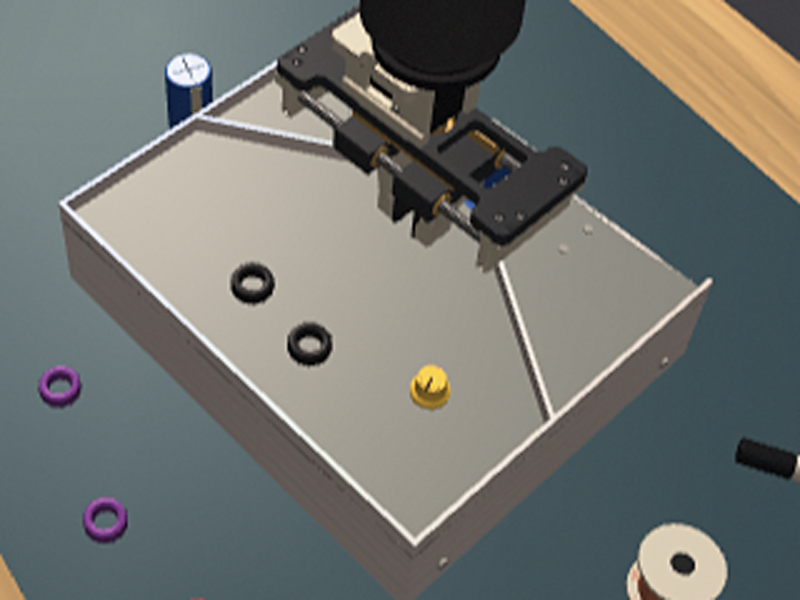

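drive_tool:
  steps: "0 0.1 0 0 0 0; 0 0.1 0.01 0 0 0; 0 0.1 0 0 0 0; 0 0.1 0 0 0 0; 0 0.1 0 0 0 0; 0 0.1 0 0 0 0; 0 0.1 0 0 0 0; 0 0.1 0 0 0 0; 0 0 0 0 0 0; 0 0 0 0 0 0"

```text
clock: 7.37
tool_pos: [0.6236, -0.0842, 0.0738]
tcp_rot: [[0.0, 0.986, 0.164], [0.0, 0.164, -0.986], [-1.0, 0.0, -0.0]]
contact_force: [-0.0, -0.6, 0.2]
opening: 0.0139
```

Run:
```python
from h import *
wlook("w5")
```

```text
7.37 tray mm [43.8  1.1] z 73.8 head 0.1 open 0.013944188988822145 F [-0.  -0.6  0.2] q [ 0.18  0.42 -0.28 -0.   -0.88  1.56]
ring px 313 204 53 45 tray mm [87.1  0.9]
```

View pics/w5.png

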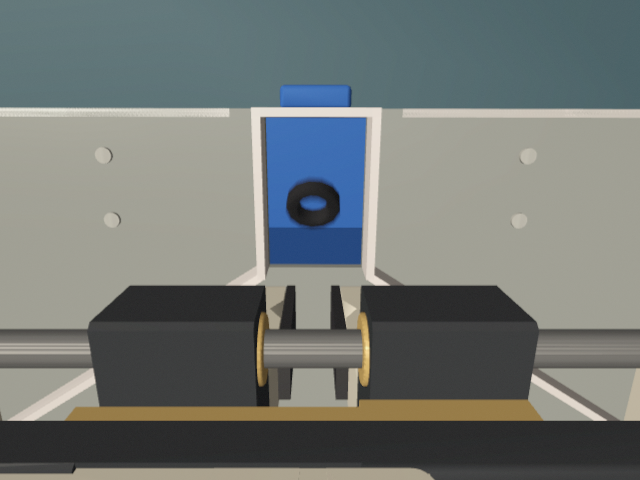

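Run:
```python
from h import *
rows([(43.8,1,100,0,2),(-125,44.1,100,-17,8),(-125,44.1,74,-17,5)])
```

```text
-0.44 0 0 0.1 0 0; -0.43 0.01 0 0.1 0 0; 0 -0.7 -0.18 2.1 0 0; 0 -0.71 -0.15 2.1 0 0; 0 -0.72 -0.13 2.1 0 0; 0 -0.72 -0.1 2.1 0 0; 0 -0.72 -0.07 2.1 0 0; 0 -0.73 -0.05 2.1 0 0; 0 -0.72 -0.02 2.1 0 0; 0 -0.73 0.01 2.1 0 0; 0.17 0 0 0 0 0; 0.18 0 0 0 0 0

0.17 0 0 0 0 0; 0.17 0 0 0 0 0; 0.17 0 0 0 0 0

end tray [-125.    44.1] [ 0.4501 -0.0692  0.0741] yaw -16.9
```

drive_tool:
  steps: "-0.44 0 0 0.1 0 0; -0.43 0.01 0 0.1 0 0; 0 -0.7 -0.18 2.1 0 0; 0 -0.71 -0.15 2.1 0 0; 0 -0.72 -0.13 2.1 0 0; 0 -0.72 -0.1 2.1 0 0; 0 -0.72 -0.07 2.1 0 0; 0 -0.73 -0.05 2.1 0 0; 0 -0.72 -0.02 2.1 0 0; 0 -0.73 0.01 2.1 0 0; 0 0 0 0 0 0; 0 0 0 0 0 0"

```text
clock: 8.42
tool_pos: [0.4494, -0.0691, 0.1005]
tcp_rot: [[0.001, 0.991, -0.131], [0.0, -0.131, -0.991], [-1.0, 0.001, -0.001]]
contact_force: [0.8, -1.4, 0.3]
opening: 0.014
```

Run:
```python
from h import *
wlook("w6")
```

```text
8.42 tray mm [-125.7   44.3] z 100.5 head -16.8 open 0.013994404720366045 F [ 0.8 -1.4  0.3] q [ 0.28  0.12 -0.63 -0.   -0.82  1.16]
ring px 313 213 63 62 tray mm [-93.4  34. ]
ring px 444 184 67 64 tray mm [-97.7 -24.3]
```

View pics/w6.png

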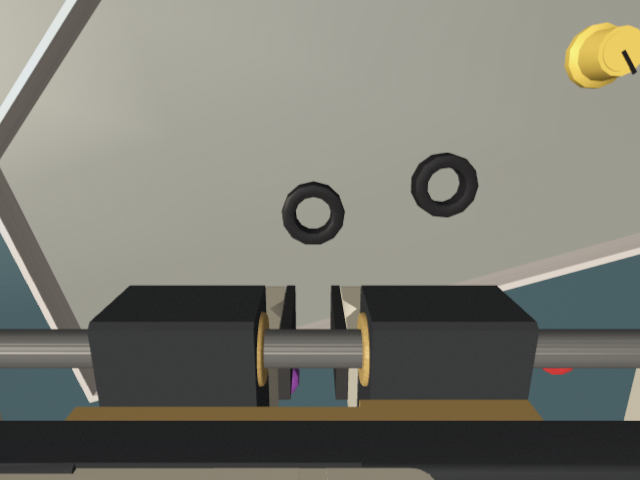

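drive_tool:
  steps: "0.17 0.02 0 0 0 0; 0.17 0 0 0 0 0; 0.17 0 0 0 0 0; 0.17 0 0 0 0 0; 0.18 0 0 0 0 0; 0 0.07 0 0 0 0; 0 0.08 0 0 0 0; 0 0.08 0 0 0 0; 0 0.08 0 0 0 0; 0 0.08 0 0 0 0; 0 0.1 0 0 0 0; 0 0.1 0 0 0 0"

```text
clock: 9.47
tool_pos: [0.4686, -0.0716, 0.0743]
tcp_rot: [[0.0, 0.991, -0.131], [0.0, -0.131, -0.991], [-1.0, 0.0, -0.0]]
contact_force: [0.3, -0.1, -0.5]
opening: 0.0138
```

Run:
```python
from h import *
wlook("w7")
push([(10,2.5,-17,17),(20,0.5,-12,2),(32,-.5,-4,3),(42,-.5,0,3),(65,-.5,0,8)],D=21.8)
```

```text
9.47 tray mm [-107.2   38.7] z 74.3 head -16.9 open 0.013750121113254894 F [ 0.3 -0.1 -0.5] q [ 0.26  0.19 -0.62  0.   -0.76  1.17]
ring px 460 244 76 72 tray mm [-97.6 -24.3]
0 0.2 0 0 0 0; 0 0.19 0 0 0 0; 0 0.2 0 0 0 0; 0 0.2 0.01 0 0 0; 0 0.19 0 0 0 0; 0 0.2 0 0 0 0; 0 0.2 0 0 0 0; 0.01 0.19 0 0 0 0; 0 0.2 0 0 0 0; 0 0.2 0 0 0 0; 0 0.19 0 0 0 0; 0 0.2 0.01 0 0 0

0 0.2 0 0 0 0; 0 0.19 0 0 0 0; 0 0.2 0 0 0 0; 0 0.2 0 0 0 0; 0 0.19 0 0 0 0; 0 0.17 0.02 -2.4 0 0; 0 0.17 0.02 -2.4 0 0; 0 0.14 0.02 -2.7 0 0; 0 0.13 0.02 -2.7 0 0; 0 0.14 0.03 -2.7 0 0; 0 0.11 0.01 -1.3 0 0; 0 0.11 0.01 -1.3 0 0

0 0.11 0.01 -1.3 0 0; 0 0.1 0 -0 0 0; 0 0.09 0 -0 0 0; 0 0.1 0 -0 0 0; 0 0.09 0 -0 0 0; 0 0.1 0 -0 0 0; 0 0.09 0 -0 0 0; 0 0.1 0 -0 0 0; 0 0.1 0 -0 0 0

end tray [43.3 -0.4] [ 0.6234 -0.0858  0.0741] yaw -0.1
```

View pics/w7.png

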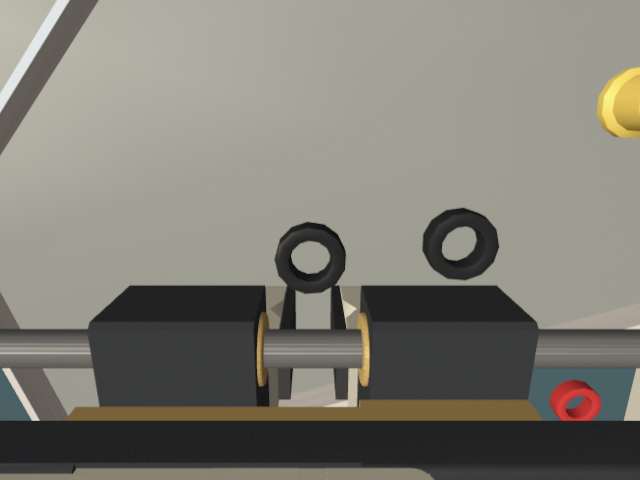

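Ring B is nested in the fork at pixel (311,258), and ring C at (460,244) is clear of it.

drive_tool:
  steps: "0 0.1 0 0 0 0; 0 0.17 0 0 0 0; 0 0.2 0 0 0 0; 0 0.2 0.01 0 0 0; 0 0.2 0 0 0 0; 0 0.2 0 0 0 0; 0 0.2 0 0 0 0; 0.01 0.2 0 0 0 0; 0 0.2 0 0 0 0; 0 0.2 0 0 0 0; 0 0.2 0 0 0 0; 0 0.2 0.01 0 0 0"

```text
clock: 10.52
tool_pos: [0.5363, -0.0812, 0.0738]
tcp_rot: [[0.0, 0.991, -0.131], [-0.0, -0.131, -0.991], [-1.0, 0.0, -0.0]]
contact_force: [0.1, -0.3, 0.5]
opening: 0.0139
```

drive_tool:
  steps: "0 0.2 0 0 0 0; 0 0.2 0 0 0 0; 0 0.2 0 0 0 0; 0 0.2 0 0 0 0; 0 0.2 0 0 0 0; 0 0.18 0.02 -2.4 0 0; 0 0.17 0.02 -2.4 0 0; 0 0.14 0.02 -2.7 0 0; 0 0.13 0.02 -2.7 0 0; 0 0.14 0.03 -2.7 0 0; 0 0.11 0.01 -1.3 0 0; 0 0.11 0.01 -1.3 0 0"

```text
clock: 11.52
tool_pos: [0.595, -0.0895, 0.0738]
tcp_rot: [[-0.0, 0.99, 0.139], [-0.0, 0.139, -0.99], [-1.0, -0.0, 0.0]]
contact_force: [-0.1, -0.2, 0.4]
opening: 0.0142
```

Run:
```python
from h import *
wlook("w8")
push([(65,-.5,0,8)],D=21.8)
```

```text
11.52 tray mm [14.6  0.5] z 73.8 head -1.3 open 0.014163697977751345 F [-0.1 -0.2  0.4] q [ 0.18  0.38 -0.34  0.   -0.85  1.54]
ring px 306 128 54 55 tray mm [85.4  1.1]
ring px 306 44 106 27 tray mm [113.2   0.3]
0 0.12 0 -0.2 0 0; 0 0.11 0 -0.2 0 0; 0 0.12 0.01 -0.2 0 0; 0 0.12 0 -0.2 0 0; 0 0.11 0 -0.2 0 0; 0 0.12 0.01 -0.2 0 0; 0 0.12 0 -0.2 0 0; -0.01 0.11 0 -0.2 0 0

end tray [43.1 -0.4] [ 0.6232 -0.0858  0.0741] yaw 0.4
```

View pics/w8.png

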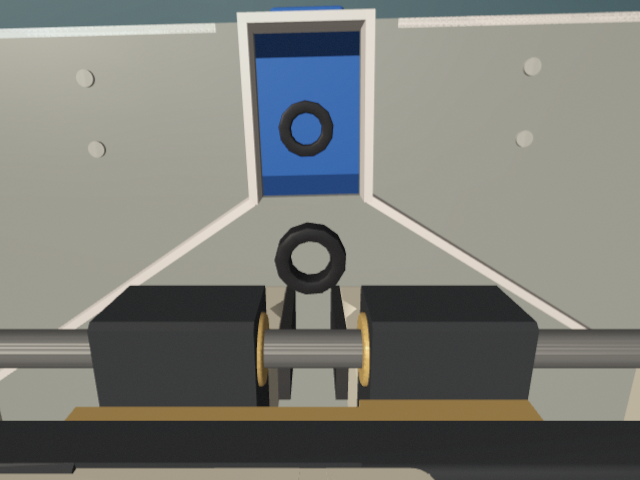

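drive_tool:
  steps: "0 0.1 0 -0.2 0 0; 0 0.12 0 -0.2 0 0; 0 0.12 0.01 -0.2 0 0; 0 0.12 0 -0.2 0 0; 0 0.12 0 -0.2 0 0; 0 0.12 0.01 -0.2 0 0; 0 0.12 0 -0.1 0 0; 0 0.12 0 0 0 0; 0 0 0 0 0 0; 0 0 0 0 0 0; 0 0 0 0 0 0"

```text
clock: 12.48
tool_pos: [0.6224, -0.0858, 0.0738]
tcp_rot: [[-0.0, 0.987, 0.161], [0.0, 0.161, -0.987], [-1.0, -0.0, -0.0]]
contact_force: [-0.4, -0.0, -0.0]
opening: 0.0142
```

Run:
```python
from h import *
wlook("w9")
# C: heading from (-97.7,-24) to (15,0)
print(np.degrees(np.arctan2(24,112.7)))
h=np.radians(12); x,y=-97.7-32*np.cos(h),-24.1-32*np.sin(h); print(x,y)
rows([(43.8,0,100,0,2),(x,y,100,12,8)])
```

```text
12.48 tray mm [42.4 -0.2] z 73.8 head -0.1 open 0.014247771544130532 F [-0.4 -0.  -0. ] q [ 0.17  0.42 -0.28 -0.   -0.87  1.56]
ring px 309 183 58 53 tray mm [93.6  1. ]
12.021826375111871
-129.00072322348177 -30.753174106168302
-0.44 0.02 0 -0 0 0; -0.43 0.03 -0.01 -0 0 0; 0 -0.72 0.13 -1.5 0 0; 0 -0.72 0.11 -1.5 0 0; 0 -0.73 0.09 -1.5 0 0; 0 -0.73 0.07 -1.5 0 0; 0 -0.73 0.06 -1.5 0 0; 0 -0.73 0.03 -1.5 0 0; 0 -0.73 0.02 -1.5 0 0; 0 -0.73 -0.01 -1.5 0 0

end tray [-129.1  -30.7] [ 0.4582 -0.1436  0.0999] yaw 11.9
```

View pics/w9.png

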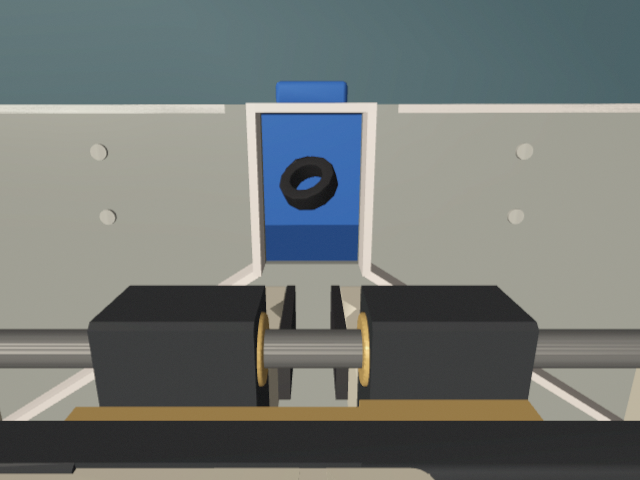

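drive_tool:
  steps: "-0.44 0 0 0 0 0; -0.43 0 0 0 0 0; 0 -0.7 0.13 -1.5 0 0; 0 -0.7 0.11 -1.5 0 0; 0 -0.7 0.09 -1.5 0 0; 0 -0.7 0.07 -1.5 0 0; 0 -0.73 0.06 -1.5 0 0; 0 -0.73 0.03 -1.5 0 0; 0 -0.73 0.02 -1.5 0 0; 0 -0.64 -0.01 -1.5 0 0; 0 0 0 0 0 0; 0 0 0 0 0 0"

```text
clock: 13.53
tool_pos: [0.4619, -0.1429, 0.1005]
tcp_rot: [[0.001, 0.932, 0.362], [0.0, 0.362, -0.932], [-1.0, 0.001, 0.0]]
contact_force: [0.7, 0.6, -0.2]
opening: 0.0144
```

Run:
```python
from h import *
wlook("w10")
p,d=manip.read_camera("side"); cv2.imwrite("pics/s10.png",cv2.resize(p[180:380,300:560,::-1],None,fx=3,fy=3,interpolation=cv2.INTER_CUBIC))
p,d=manip.read_camera("top"); cv2.imwrite("pics/t10.png",cv2.resize(p[140:320,275:500,::-1],None,fx=3,fy=3,interpolation=cv2.INTER_CUBIC))
```

```text
13.53 tray mm [-125.3  -30.6] z 100.5 head 11.9 open 0.014353700473365118 F [ 0.7  0.6 -0.2] q [ 0.11  0.17 -0.57  0.   -0.83  1.83]
ring px 311 225 62 63 tray mm [-97.8 -24.3]
```

View pics/w10.png

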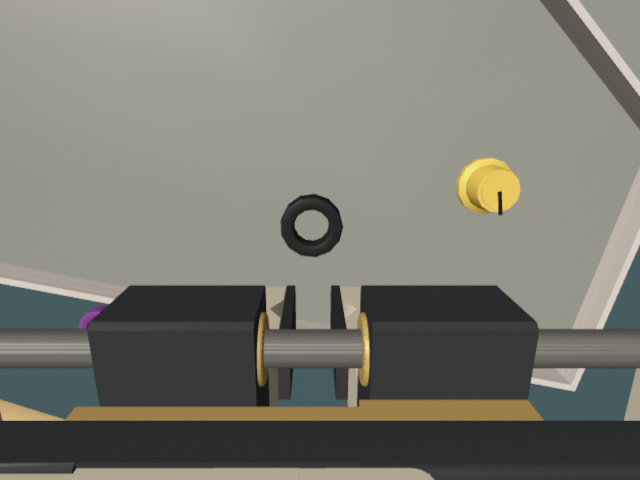

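View pics/s10.png

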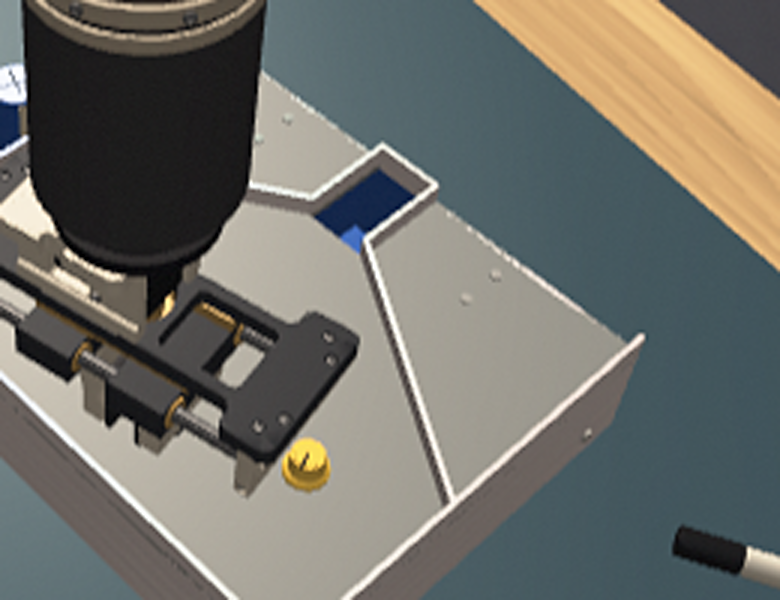

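View pics/t10.png

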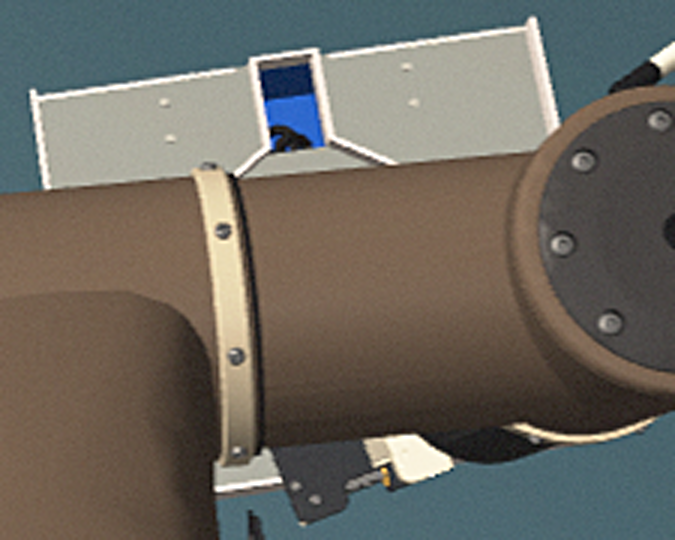

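drive_tool:
  steps: "0.17 0 0 0 0 0; 0.17 0 0 0 0 0; 0.17 0 0 0 0 0; 0.17 0 0 0 0 0; 0.18 0 0 0 0 0; 0 0.06 0 0 0 0; 0 0.07 0 0 0 0; 0 0.07 0 0 0 0; 0 0.08 0 0 0 0; 0 0.1 0 0 0 0; 0 0.1 0 0 0 0"

```text
clock: 14.6
tool_pos: [0.4763, -0.1373, 0.0744]
tcp_rot: [[0.001, 0.932, 0.363], [0.0, 0.363, -0.932], [-1.0, 0.001, 0.0]]
contact_force: [0.2, -0.4, 0.1]
opening: 0.0141
```

Run:
```python
from h import *
wlook("w11")
push([(10,-1.5,12,17),(20,-0.5,8,2),(32,0,3,3),(42,0,0,3)],D=21.8)
```

```text
14.6 tray mm [-110.2  -27.3] z 74.4 head 11.9 open 0.014053850214381632 F [ 0.2 -0.4  0.1] q [ 0.12  0.22 -0.58  0.   -0.77  1.83]
0 0.2 0 -0 0 0; 0 0.19 0 -0 0 0; 0 0.2 0 -0 0 0; 0 0.2 0 -0 0 0; 0 0.2 -0.01 -0 0 0; 0.01 0.19 0 -0 0 0; 0 0.2 0 -0 0 0; 0 0.2 0 -0 0 0; 0 0.19 0 -0 0 0; 0 0.2 0 -0 0 0; 0 0.2 0 -0 0 0; 0 0.19 0 -0 0 0

0 0.2 0 -0 0 0; 0 0.2 0 -0 0 0; 0 0.2 -0.01 -0 0 0; 0 0.19 0 -0 0 0; 0 0.2 0 -0 0 0; 0 0.17 -0.01 2 0 0; 0 0.16 -0.01 2 0 0; 0 0.14 -0.01 1.6 0 0; 0 0.13 -0.01 1.6 0 0; 0 0.14 -0.01 1.6 0 0; 0 0.11 -0.01 1 0 0; 0 0.11 -0.01 1 0 0

0 0.11 -0.01 1 0 0

end tray [20.2  0. ] [ 0.6006 -0.0891  0.0741] yaw 0.1
```

View pics/w11.png

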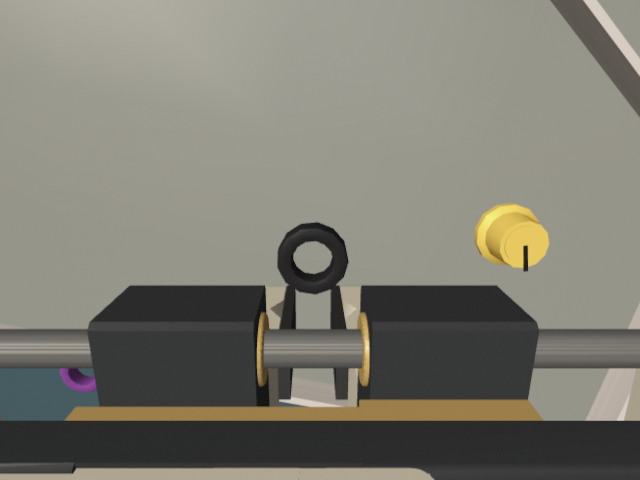

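Ring C is nested at (313,258), and the knob is undisturbed.

drive_tool:
  steps: "0 0.1 0 0 0 0; 0 0.18 0 0 0 0; 0 0.2 0 0 0 0; 0 0.2 0 0 0 0; 0 0.2 -0.01 0 0 0; 0.01 0.2 0 0 0 0; 0 0.2 0 0 0 0; 0 0.2 0 0 0 0; 0 0.2 0 0 0 0; 0 0.2 0 0 0 0; 0 0.2 0 0 0 0; 0 0.2 0 0 0 0"

```text
clock: 15.65
tool_pos: [0.5401, -0.1121, 0.0739]
tcp_rot: [[0.0, 0.932, 0.363], [0.0, 0.363, -0.932], [-1.0, 0.0, -0.0]]
contact_force: [-0.1, -0.5, -0.1]
opening: 0.0144
```

drive_tool:
  steps: "0 0.2 0 0 0 0; 0 0.2 0 0 0 0; 0 0.2 -0.01 0 0 0; 0 0.2 0 0 0 0; 0 0.2 0 0 0 0; 0 0.17 -0.01 2 0 0; 0 0.16 -0.01 2 0 0; 0 0.14 -0.01 1.6 0 0; 0 0.13 -0.01 1.6 0 0; 0 0.14 -0.01 1.6 0 0; 0 0.11 -0.01 1 0 0; 0 0.11 -0.01 1 0 0"

```text
clock: 16.65
tool_pos: [0.5947, -0.0909, 0.0738]
tcp_rot: [[-0.0, 0.984, 0.181], [0.0, 0.181, -0.984], [-1.0, -0.0, -0.0]]
contact_force: [-0.6, 0.3, -0.5]
opening: 0.0141
```

Run:
```python
from h import *
wlook("w12")
push([(65,0,0,8)],D=21.8)
```

```text
16.65 tray mm [14.2 -0.8] z 73.8 head 1.1 open 0.01409617756171853 F [-0.6  0.3 -0.5] q [ 0.17  0.38 -0.34 -0.   -0.85  1.58]
ring px 316 138 69 76 tray mm [81.5 -1.1]
ring px 313 43 106 28 tray mm [113.1   0.9]
0 0.12 0 0.1 0 0; 0 0.12 0 0.1 0 0; 0 0.12 0 0.1 0 0; 0 0.11 -0.01 0.1 0 0; 0 0.12 0 0.1 0 0; 0 0.12 0 0.1 0 0; 0 0.12 0 0.1 0 0; 0 0.12 0 0.1 0 0

end tray [43.3 -0.1] [ 0.6233 -0.0855  0.0739] yaw 0.2
```

View pics/w12.png

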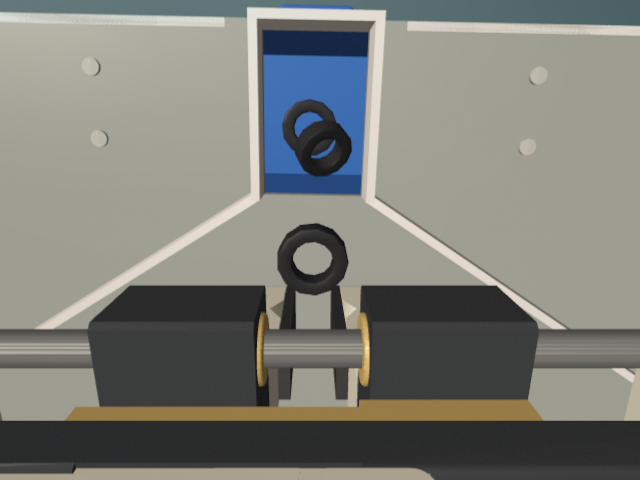

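Two rings are in the box at (310,128) and (323,149), the second leaning on the first. The third is nested at (313,259).

drive_tool:
  steps: "0 0.1 0 0.1 0 0; 0 0.12 0 0.1 0 0; 0 0.12 0 0.1 0 0; 0 0.12 -0.01 0.1 0 0; 0 0.12 0 0.1 0 0; 0 0.12 0 0.1 0 0; 0 0.12 0 0.1 0 0; 0 0.12 0 0.1 0 0; 0 0 0 0 0 0; 0 0 0 0 0 0; 0 0 0 0 0 0; 0 0 0 0 0 0"

```text
clock: 17.7
tool_pos: [0.6219, -0.0858, 0.0739]
tcp_rot: [[-0.0, 0.986, 0.168], [0.0, 0.168, -0.986], [-1.0, -0.0, -0.0]]
contact_force: [-1.1, 0.6, 0.2]
opening: 0.0139
```

Run:
```python
from h import *
wlook("w13")
```

```text
17.7 tray mm [41.8 -0.2] z 73.9 head 0.3 open 0.013940127903468522 F [-1.1  0.6  0.2] q [ 0.17  0.41 -0.28 -0.   -0.87  1.57]
ring px 310 191 74 74 tray mm [89.9  0.9]
```

View pics/w13.png

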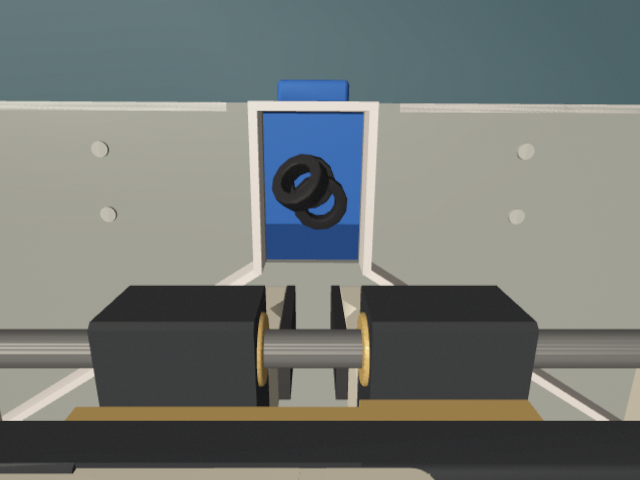

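drive_tool:
  steps: "-0.5 0 0 0 0 0; -0.8 0 0 0 0 0; -0.8 0 0 0 0 0; -0.8 0 0 0 0 0; -0.5 0 0 0 0 0; -0.3 -0.4 0 0 0 0; 0 0 0 0 0 0; 0 0 0 0 0 0; 0 0 0 0 0 0; 0 0 0 0 0 0; 0 0 0 0 0 0; 0 0 0 0 0 0"

```text
clock: 18.75
tool_pos: [0.6102, -0.0878, 0.184]
tcp_rot: [[-0.001, 0.986, 0.168], [-0.0, 0.168, -0.986], [-1.0, -0.001, -0.0]]
contact_force: [0.8, -0.1, 0.6]
opening: 0.0141
```

Run:
```python
from h import *
st(); T=wristT(); p,d=manip.read_camera("wrist"); cv2.imwrite("pics/w14.png",p[:,:,::-1])
P=cloud(manip.calibration("wrist"),d,T)
m=masks(p)["dark"].astype(bool)&(P[...,2]<.07)&(d>0); m[280:]=False
t=((P[m][:,:2]-O)@R); k=(abs(t[:,1])<.03)&(t[:,0]>.055)&(t[:,0]<.122)
z=P[m][k][:,2]; print("dark pts in box",k.sum(),"z",np.percentile(z,[1,25,50,75,99]).round(4),"xy",t[k].min(0).round(3),t[k].max(0).round(3))
p,_=manip.read_camera("side"); cv2.imwrite("pics/s14.png",p[:,:,::-1])
ct,cs=[manip.calibration(n) for n in("top","side")]
p0=cv2.imread("pics/side0.png")[:,:,::-1]
print("knob side before/after",[b for q in(p0,p) for b in blobs(masks(q)["yellow"]) if b[0][0]>300])
```

```text
18.75 tray mm [29.9 -0.2] z 184.0 head 0.3 open 0.014089468686164607 F [ 0.8 -0.1  0.6] q [ 0.17  0.29 -0.18 -0.   -1.1   1.57]
dark pts in box 1807 z [0.013  0.0216 0.0254 0.0356 0.0617] xy [ 0.061 -0.02 ] [0.118 0.021]
knob side before/after [([401.1, 337.8], [394, 331, 16, 12, 43]), ([401.8, 338.9], [394, 335, 16, 8, 29])]
```

View pics/w14.png

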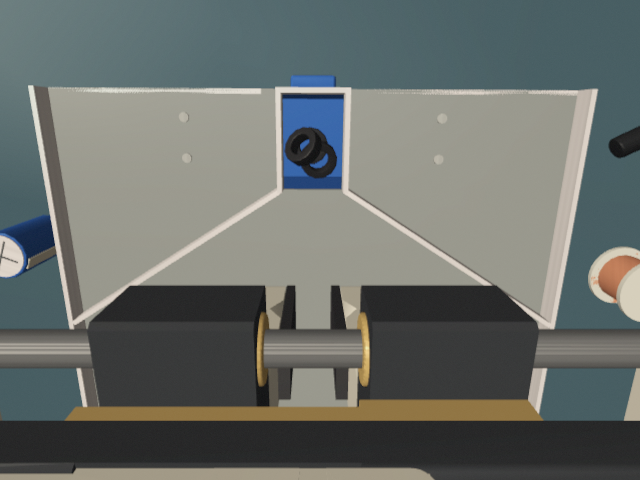

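View pics/s14.png

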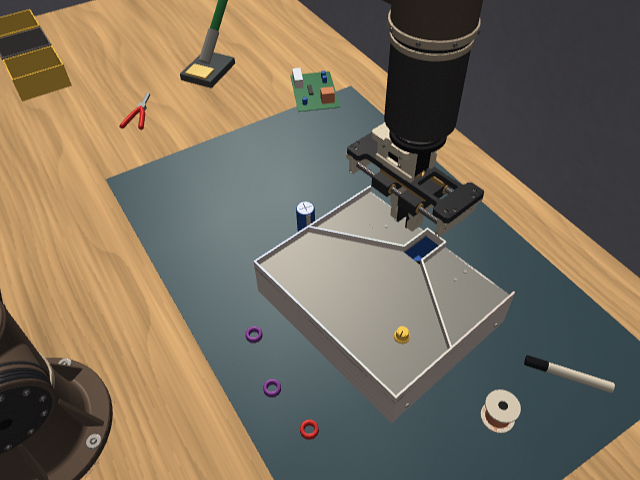

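```bash
python3 -c "
from station import manip
print(manip.hand_in())"
```

```text
the job is handed in; nothing more can be done
None
```

I pushed the three dark ferrite rings one at a time through the gate and handed the job in at about 19 s of the 72 s limit. I held the fingers 14 mm apart as a two-point fork. After each push I waited and checked by wrist camera that the ring had dropped before fetching the next.

**Final checks, just before hand-in:**
- **Rings:** All three lie in the catch box. Most of the depth readings on them fall between 13 and 36 mm above the bench, with the stacked tops around 36 mm. A few dark points read up to 62 mm, and I took those to be the slot's shadowed walls.
- **Bystanders:** The knob, capacitor and spool look the same in the side view as at the start. The knob's colour blob moved by about 1 px, which I put down to changed lighting.
- **Robot:** The arm was clear of everything, 110 mm above the tray. The tool force readings stayed around 1 N throughout, which is noise level.

The second and third rings lean or lie on the first one rather than flat on the floor. I did not measure their speed from two frames, but there had been a second of waiting since the last drop. No check failed.

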